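# Sort the loose parts into the instrument case

## Task

Sort the four loose parts on the bench into the coloured trays of the open olive case: the heavy copper cold-finger block goes into the green tray first, then the silver fiber connector into the yellow tray and the blue lens mount into the white tray in either order, and the black glass viewport flange into the red tray last. Set each part down, do not drop it, so that it stands on the tray's floor the same way up as it stands on the bench, and leave the tape roll and the amber bottle where they are.

Things in the scene. Friction and masses are not known exactly. Their poses are not given: they have to be found in the camera images.
- copper_block: polished copper cold-finger block, about 0.45 kg: a square foot 54 x 54 x 8 mm with a square post 28 x 28 mm rising from its middle to 42 mm above the bench. Origin at the centre of its underside, x and y along its sides, z up. Gripped by the post.
- connector: silver twist-lock fiber connector body, standing on end: knurled ring 38 mm across and 16 mm high at the bottom, above it a round barrel 30 mm across up to 50 mm, with two tiny lugs and a white ferrule on top (look only). About 0.12 kg. Origin at the centre of its underside, z up. Gripped by the barrel.
- lens_mount: blue lens mount, standing: a foot 46 x 46 x 8 mm, on its middle an upright plate 16 mm thick along x, 40 mm wide along y, up to 54 mm high, with a lens in its faces that look to +x and -x. About 0.13 kg. Origin at the centre of its underside, z up. Gripped by the plate's two side edges (across its y, 40 mm).
- viewport: black vacuum viewport flange, lying flat with the glass window up: disc 70 mm across and 13 mm thick, on it a round collar 40 mm across that reaches to 33 mm, glazed on top. About 0.3 kg. Origin at the centre of its underside, z up. Gripped by the collar.
- tray_green: green plastic tray, square, 98 x 98 mm outside, 92 x 92 mm inside, 18 mm high, floor 3 mm thick; fixed. Origin at the centre of its underside, 45 mm above the bench; x and y along its sides, z up. It and the three others lie in the open olive case as a 2 x 2 block, 106 mm between centres, all turned alike, places shuffled.
- tray_yellow: yellow plastic tray, square, 98 x 98 mm outside, 92 x 92 mm inside, 18 mm high, floor 3 mm thick; fixed. Origin at the centre of its underside, 45 mm above the bench; x and y along its sides, z up. The olive case around the trays: base 230 x 230 mm, centred on the 2 x 2 tray block and turned with it, rim 70 mm above the bench.
- tray_white: white plastic tray, square, 98 x 98 mm outside, 92 x 92 mm inside, 18 mm high, floor 3 mm thick; fixed. Origin at the centre of its underside, 45 mm above the bench; x and y along its sides, z up. The olive case's open lid, 230 x 230 mm and 70 mm high, lies flat beyond the trays on the +y side.
- tray_red: red plastic tray, square, 98 x 98 mm outside, 92 x 92 mm inside, 18 mm high, floor 3 mm thick; fixed. Origin at the centre of its underside, 45 mm above the bench; x and y along its sides, z up. The case's lever latch stands out 13 mm on its -y side.
- tape_roll: roll of amber-yellow tape lying flat among the parts, ring 56 mm across, hole 38 mm, 18 mm high; loose, to be left alone. Origin at the centre of its underside.
- bottle: amber solvent bottle with white cap, 56 mm across, 110 mm high; loose, to be left alone. Origin at the centre of its underside.

How it is judged:
By the outcome, as a careful person would: the job done as asked, in the order asked, and still so for the second after the job is handed in, with the robot touching nothing.
It also fails if it takes over 106 s, if anything falls off the work surface, if the arm or the gripper's body presses on something with over 40 N, if the wrist force passes 120 N, or if a joint passes its speed limit or range.

## Robot

A 7-joint arm with a two-finger parallel gripper is mounted at the origin on the work surface. World frame = base frame: x ahead of the robot, y to its left, z up, the work surface at z = 0. Lengths are in m, angles in rad, forces in N, time in s.
With the tool pointing down it reaches from about 0.425 to 0.925 m from the base axis. Payload 6.8 kg.
Tool frame: the origin (TCP) lies on the front face of the gripper's body, between the roots of the fingers; the fingertips stand 73 mm ahead of it and the grasp point (between the pads) lies 54 mm ahead of it (env.nose_length is the distance from the TCP to the fingertips, in m); z points along the fingers, y is the line along which they close (so a half turn about z gives the same grasp; the last joint's range is limited). The gripper opens to 85 mm and grips with 20 to 120 N. Pads are 22 mm wide; open, the fingers measure 114 mm over their backs; the gripper's body (76 mm by 85 mm) begins 54 mm behind the grasp point. The pads swing forward as they close: fully open they stand 13 mm farther back than shut.
Start: joints at [-1.452, 0.477, 0.022, 1.555, -0.011, 1.109, -0.083], TCP at [0.152, 0.658, 0.304] pointing down, gripper open.
Joint ranges: [-2.96, 2.96], [-0.34, 2.1], [-1.41, 1.46], [0.24, 2.44], [-1.37, 4.51], [0.17, 1.92], [-2.96, 2.96]. Speed limits (rad/s): [2.39, 2.39, 3.14, 3.14, 3.14, 3.14, 3.14].

## Interface

Orientations are given as a unit quaternion [w, x, y, z].
In Python, from cell import env, kin, camera, calibration, job gives the robot as it stands. The module is installed in compiled form; this text tells all that it offers. Calls block until the motion is done:
- env.reach(position, orientation): joint-space move of the TCP to a pose.
- env.movel(position, velocity=0.15, rot=None, stop_force=None): straight line of the TCP; rot=None keeps the orientation; velocity is the mean speed in m/s. With stop_force (N) it stops when the force on the tool has changed by that much, and returns True; else False.
- env.goto_joints(angles): joint-space move.
- env.grip(opening, f_grip=None): finger opening in m; f_grip is the grip in N (None keeps the last); returns when the fingers have stopped.
- env.dwell(seconds).
- kin.inverse_kinematics(position, orientation): joint angles nearest the present ones, or None.
- env.get_state(): the state.
- camera(name): name is "side" or "top" or "wrist"; returns (picture, depth): 480x640x3 uint8, blue, green, red; 480x640 float32, m along the optical axis (not along the pixel's ray), 0 where there is no reading.
- calibration(name): a dict with "fx", "fy", "cx", "cy" (pixels), "rvec" (rotation vector, rad) and "tvec" (3), from world to camera coordinates, as OpenCV has them. Camera axes: x right, y down, z forward; pixel columns grow to the right and rows downward; lengths in m; the calibration is good to about 2 mm. A picture is of the moment at which its call begins: read the wrist's pose just before it. calibration takes no time and is no camera call; for the wrist camera it gives the pose at the moment of the call.
A pose or a line that the arm cannot do raises env.PlanningError and nothing moves.
- job.job_done(): hands the job in; it is judged then, once.
The state is a dict: "time": time; "qpos": joint angles; "joint_velocities": joint speeds; "joint_torque": joint torques, N m; "tcp_pos": TCP position; "orientation": TCP orientation; "force": force on the tool from outside, world axes, zero at the start; "torque": the same for the moment, N m; "opening": finger opening in m; "gripper_force": force on a finger pad.
Only numpy, scipy, OpenCV 4.12 (cv2) and the standard library are available. Lean on these libraries where they do the work, as an engineer would, in place of code of your own. Each camera call takes 0.05 s, during which the arm holds its last target. There are 200 camera calls.

## Working session

There is one attempt and no reset: what is moved stays moved. The work goes in short steps, each a Python script; the robot and the scene stay as the last script left them, time stands still between calls to the robot, and variables do not carry over. Pictures are saved under pics/ and viewed, at most 14 in all, crops included, and the job is handed in when it is done.

```bash
mkdir -p pics; python3 - <<'E'
from cell import env,camera,calibration
import cv2,numpy as np
for n in ["top","side"]:
    im,d=camera(n); cv2.imwrite(f"pics/{n}0.png",im); np.save(f"pics/{n}0.npy",d)
    c=calibration(n); R=cv2.Rodrigues(np.array(c["rvec"]))[0]; print(n,c,"pos",-R.T@np.array(c["tvec"]).ravel(),(d==0).mean())
s=env.get_state(); print(s["time"],s["tcp_pos"],s["orientation"],s["opening"])
E
```

```text
top {'fx': 489.4145126187622, 'fy': 489.4145126187622, 'cx': 309.5517915049434, 'cy': 246.07494606750222, 'rvec': array([ 2.17093017, -2.1716672 ,  0.09582978]), 'tvec': array([-0.06078429,  0.57463061,  1.07698658])} pos [ 0.47190396 -0.066462    1.12547084] 0.004075520833333333
side {'fx': 462.6908438611076, 'fy': 462.6908438611076, 'cx': 317.31853120701027, 'cy': 241.78010263588243, 'rvec': array([ 2.42927092, -0.3417848 ,  0.12831171]), 'tvec': array([-0.56980025,  0.08037414,  0.90498978])} pos [ 0.40182625 -0.65302181  0.74982464] 0.004069010416666667
0.1 [0.15165139 0.65733318 0.30301929] [-4.94503019e-05  1.13125990e-01  9.93580301e-01 -8.32809288e-04] 0.08525193119319602
```

View pics/top0.png

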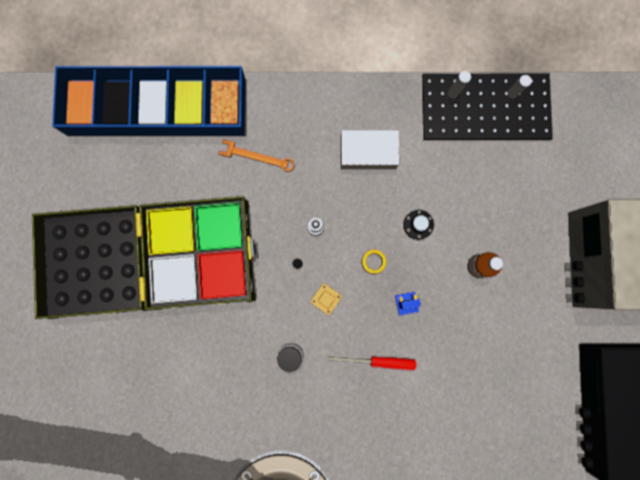

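View pics/side0.png

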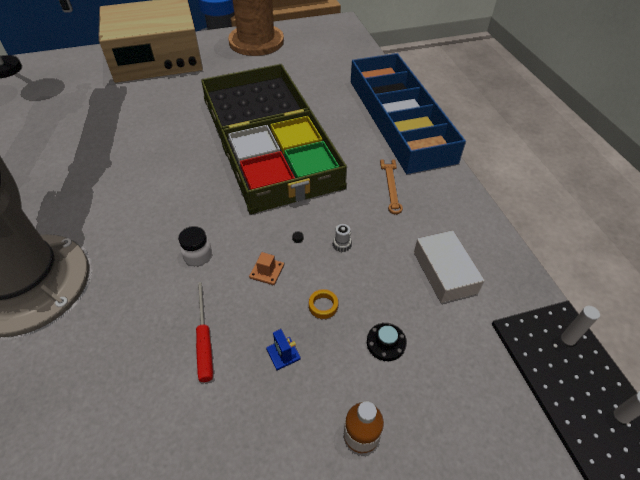

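The top picture shows the trays yellow (170,230), green (219,225), white (173,278) and red (222,275). The parts are copper (326,298), connector (316,227), lens mount (407,302) and viewport (419,224), with the tape at (374,262) and the bottle at (488,264). The side view agrees, with the lens plate at (283,348) and the copper post at (266,262).

```bash
cat > h.py <<'E'
from cell import env,kin,camera,calibration,job
import cv2,numpy as np
def rays(n_or_c,px):
    c=calibration(n_or_c) if isinstance(n_or_c,str) else n_or_c
    R=cv2.Rodrigues(np.array(c["rvec"]))[0]; o=-R.T@np.array(c["tvec"]).ravel()
    px=np.atleast_2d(px).astype(float)
    d=np.c_[(px[:,0]-c["cx"])/c["fx"],(px[:,1]-c["cy"])/c["fy"],np.ones(len(px))]@R
    return o,d
def onplane(c,px,z):
    o,d=rays(c,px); return o+d*((z-o[2])/d[:,2])[:,None]
def fromdepth(c,px,depth):
    o,d=rays(c,px); px=np.atleast_2d(px); return o+d*np.array([depth[int(v),int(u)] for u,v in px])[:,None]
def down(yaw):  # tool z down, tool y (closing line) along world direction yaw
    # axes: y=(cos,sin,0), z=(0,0,-1), x=y cross z
    from scipy.spatial.transform import Rotation as Ro
    y=np.array([np.cos(yaw),np.sin(yaw),0]);z=np.array([0,0,-1.]);x=np.cross(y,z)
    q=Ro.from_matrix(np.c_[x,y,z]).as_quat(); return np.r_[q[3],q[:3]]
E
python3 - <<'E'
from h import *
P=dict(copper=(326,297,.042),conn=(316,227,.05),lens=(407,302,.03),view=(419,224,.033),tape=(374,262,.018),bottle=(495,264,.11),Y=(170,230,.05),G=(219,225,.05),W=(173,278,.05),R=(222,275,.05))
for k,(u,v,z) in P.items():
    p=onplane("top",(u,v),z)[0]; print(k,p.round(3),np.hypot(*p[:2]).round(3))
from scipy.spatial.transform import Rotation as Ro
s=env.get_state(); q=s["orientation"]
M=Ro.from_quat(np.r_[q[1:],q[0]]).as_matrix(); print(M.round(3))
c=calibration("wrist");o,d=rays(c,(c["cx"],c["cy"]));R=cv2.Rodrigues(c["rvec"])[0]
print(c["fx"],"cam in tool",M.T@(o-s["tcp_pos"]),"axes in tool\n",(M.T@R.T).round(3))
for y in (0,.5,1,1.57,-.5,-1,-1.57):
  print(y,[None if (j:=kin.inverse_kinematics(np.array([.5,-.19,.35]),down(y))) is None else np.round(j,2)])
E
```

```text
copper [ 0.461 -0.097  0.042] 0.471
conn [ 0.615 -0.075  0.05 ] 0.619
lens [ 0.449 -0.278  0.03 ] 0.528
view [ 0.624 -0.307  0.033] 0.695
tape [ 0.539 -0.207  0.018] 0.577
bottle [ 0.529 -0.446  0.11 ] 0.692
Y [0.608 0.248 0.05 ] 0.657
G [0.619 0.14  0.05 ] 0.635
W [0.502 0.239 0.05 ] 0.556
R [0.509 0.131 0.05 ] 0.525
[[-0.974  0.225 -0.   ]
 [ 0.225  0.974 -0.002]
 [-0.    -0.002 -1.   ]]
383.80850521258776 cam in tool [ 0.06875171 -0.00078889 -0.07020465] axes in tool
 [[ 0.001 -0.962 -0.272]
 [ 1.     0.001 -0.001]
 [ 0.001 -0.272  0.962]]
0 [array([-0.64,  0.35,  1.13,  1.88, -0.35,  1.13,  0.62])]
0.5 [array([-0.61,  0.32,  1.08,  1.88, -0.32,  1.12,  1.09])]
1 [array([-0.53,  0.28,  0.95,  1.88, -0.26,  1.11,  1.52])]
1.57 [array([-0.68,  0.39,  1.21,  1.88, -0.4 ,  1.15,  2.25])]
-0.5 [array([-0.68,  0.39,  1.22,  1.88, -0.41,  1.15,  0.18])]
-1 [array([-0.69,  0.41,  1.24,  1.89, -0.42,  1.15, -0.3 ])]
-1.57 [array([-0.44,  0.25,  0.83,  1.88, -0.21,  1.1 , -1.1 ])]
```

```bash
python3 - <<'E'
from h import *
import pickle
for n,p in (("trays",(.5,.19,.27)),("parts",(.53,-.19,.23))):
    env.reach(np.array(p),down(np.pi/2)); env.dwell(.2)
    c=calibration("wrist"); im,d=camera("wrist"); cv2.imwrite(f"pics/{n}1.png",im); pickle.dump((c,im,d),open(n+".pkl","wb"))
    print(env.get_state()["time"],env.get_state()["qpos"].round(2))
E
```

```text
2.45 [-0.74  0.29  0.31  1.94 -0.11  0.92  1.2 ]
4.125 [-0.15  0.41  0.48  1.92 -0.25  0.87  2.04]
```

View pics/parts1.png

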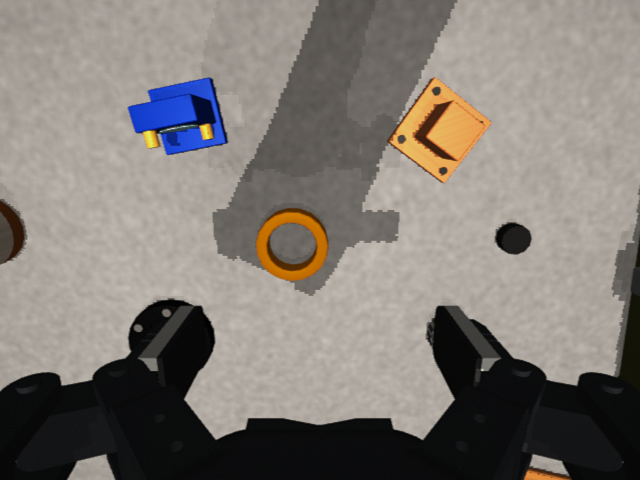

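View pics/trays1.png

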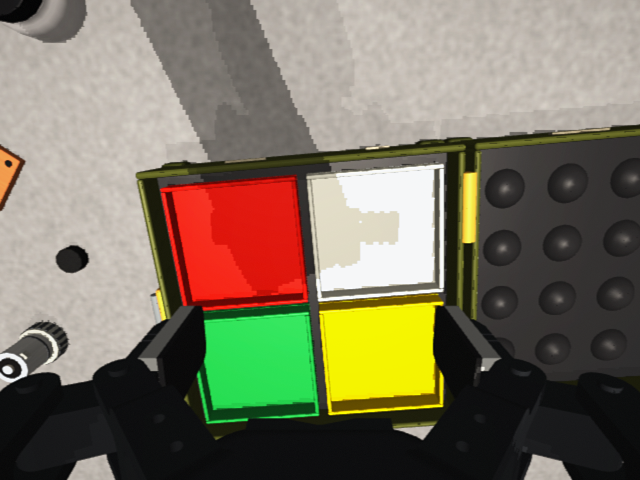

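The parts view shows the lens mount (178,118), the copper block (440,130), the tape (292,244) and the bottle edge at (5,235). The viewport and connector are hidden behind the fingers. The tray view shows red (235,240), white (378,232), green (258,365) and yellow (380,355), so the camera's image-up direction points toward the robot. I'll take a second parts view from further out.

```bash
python3 - <<'E'
from h import *
import pickle
env.reach(np.array((.70,-.19,.23)),down(np.pi/2)); env.dwell(.2)
c=calibration("wrist"); im,d=camera("wrist"); cv2.imwrite("pics/parts2.png",im); pickle.dump((c,im,d),open("parts2.pkl","wb"))
print(env.get_state()["time"])
def cloud(f):
    c,im,d=pickle.load(open(f+".pkl","rb")); o,r=rays(c,np.stack(np.meshgrid(np.arange(640),np.arange(480)),-1).reshape(-1,2))
    return c,im,(o+r*d.reshape(-1,1)).reshape(480,640,3),d
def rect(P): (c,s,a)=cv2.minAreaRect((P[:,:2]*1000).astype(np.float32)); return np.round(c,1),np.round(s,1),round(a,1)
for f in ("parts","parts2","trays"):
    c,im,P,d=cloud(f); hsv=cv2.cvtColor(im,cv2.COLOR_BGR2HSV)
    H,S,V=cv2.split(hsv); z=P[...,2]
    m0=(d>.15)&(d<.6)
    bench=m0&(S<40)&(abs(z)<.02); print(f,"bench z",np.median(z[bench]).round(4),z[bench].std().round(4))
    near=lambda x,y,r:m0&(np.hypot(P[...,0]-x,P[...,1]-y)<r)
    if f=="parts":
        for n,x,y,top in (("copper",.461,-.097,.042),("lens",.449,-.278,.054)):
            m=near(x,y,.05)&(S>110); q=P[m]; hi=m&(z>top-.006)&(z<top+.006)
            print(n,"all",rect(P[m&(z>-.01)]),"z99",np.percentile(q[:,2],99).round(4),"top",rect(P[hi]),np.median(z[hi]),hi.sum())
            lo=m&(z>.003)&(z<.013); print("  foot",rect(P[lo]),lo.sum())
    if f=="parts2":
        for n,x,y,a,b in (("conn",.615,-.075,.044,.056),("view",.624,-.307,.028,.038)):
            hi=near(x,y,.045)&(z>a)&(z<b); print(n,"top",rect(P[hi]),np.median(z[hi]),hi.sum())
    if f=="trays":
        for n,(h0,h1,s0,x,y) in dict(R=(0,8,150,.509,.131),G=(50,75,120,.619,.14),Y=(24,35,150,.608,.248)).items():
            m=near(x,y,.08)&(H>=h0)&(H<=h1)&(S>s0)
            fl=m&(abs(z-.048)<.004); rim=m&(z>.058)
            print(n,"floor",rect(P[fl]),np.median(z[fl]),"rim",rect(P[rim]),fl.sum(),rim.sum())
        m=near(.502,.239,.06)&(S<30); fl=m&(abs(z-.048)<.004); rim=m&(z>.058)
        print("W floor",rect(P[fl]),np.median(z[fl]),"rim",rect(P[rim]))
E
```

```text
5.0917
parts bench z 0.0002 0.0014
copper all (array([ 457.9, -100.4]), array([57.1, 56.7]), 55.3) z99 0.0435 top (array([ 458.1, -102.2]), array([28.4, 28.3]), 54.9) 0.04204951527642925 2052
  foot (array([ 458.2, -102. ]), array([54.7, 54.2]), 55.0) 3047
lens all (array([ 448.9, -287.9]), array([45.9, 51.4]), 10.6) z99 0.0556 top (array([ 453.1, -284. ]), array([25.9, 39.8]), 11.7) 0.05412719184166395 2105
  foot (array([ 448.4, -285.1]), array([45.9, 46. ]), 10.9) 2261
parts2 bench z 0.0003 0.0024
conn top (array([623.7, -77.9]), array([30. , 29.3]), 80.8) 0.050251237048684394 2041
view top (array([ 629.3, -314.8]), array([39.2, 39.7]), 7.2) 0.033689726606193904 2952
trays bench z 0.0003 0.0019
R floor (array([515.9, 124.1]), array([106.5, 106.4]), 4.8) 0.048273489980699635 rim (array([511.6, 127.3]), array([98. , 98.4]), 5.0) 13444 2466
G floor (array([621.9, 133.4]), array([108.3, 106.3]), 4.7) 0.048289803271508 rim (array([617. , 136.6]), array([99.4, 97.9]), 4.9) 9642 1925
Y floor (array([606. , 251.3]), array([118.8, 118.1]), 4.7) 0.04820156487909008 rim (array([606. , 252.8]), array([122.1, 121.1]), 3.7) 9646 2041
W floor (array([503.3, 234.7]), array([112.3, 111.1]), 5.2) 0.04810583647873051 rim (array([502.5, 232.9]), array([98.1, 97.8]), 5.0)
```

View pics/parts2.png

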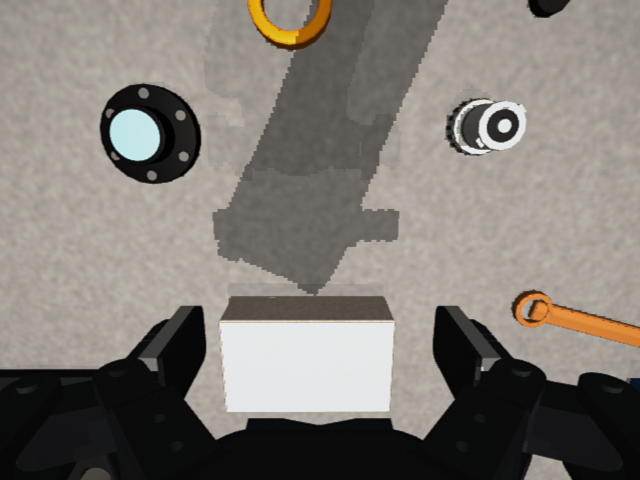

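Parts view 2 shows the viewport collar (135,135) and the connector (490,127), both clear; the depth fits match the nominal sizes. Next is the copper block.

```bash
cat >> h.py <<'E'
R_=np.deg2rad
FLOOR=.048
TR=dict(G=(.617,.1366),Y=(.6079,.2422),W=(.5025,.2329),R=(.5116,.1273))
def best(xy,z,yaws):
    q0=env.get_state()["qpos"]; b=None
    for y in yaws:
        j=kin.inverse_kinematics(np.array([*xy,z]),down(y))
        if j is not None and (b is None or abs(j-q0).max()<b[0]): b=(abs(j-q0).max(),y)
    return b[1]
def say(m):
    s=env.get_state(); print(m,"t=%.1f open=%.4f gf=%.1f tcp=%s F=%s"%(s["time"],s["opening"],s["gripper_force"],np.round(s["tcp_pos"],4),np.round(s["force"],1)),flush=True)
def pick(xy,tipz,yaws,f,width,pre):
    y=best(xy,.22,yaws); env.reach(np.array([*xy,.22]),down(y)); env.grip(pre)
    z=tipz+env.nose_length
    env.movel(np.array([*xy,z+.03]),.2); env.movel(np.array([*xy,z]),.06); say("down")
    env.grip(0.,f); say("gripped"); 
    if abs(env.get_state()["opening"]-width)>.006: raise SystemExit("bad grasp")
    env.movel(np.array([*xy,z+.03]),.05); say("lifted"); env.movel(np.array([*xy,.25]),.2); say("up")
    return z
def place(xy,z,yaws,rel):
    env.reach(np.array([*xy,.25]),down(best(xy,.25,yaws))); say("over tray")
    env.movel(np.array([*xy,z+FLOOR+.012]),.15); env.dwell(.2)
    hit=env.movel(np.array([*xy,z+FLOOR-.003]),.015,stop_force=3.); say(f"set {hit}")
    env.grip(rel); say("released"); env.movel(np.array([*xy,z+FLOOR+.05]),.05); env.movel(np.array([*xy,.25]),.2); say("clear")
def half(*deg): return [R_(d+k) for d in deg for k in (-180,0,180)]
def shot(n):
    im,_=camera("top"); cv2.imwrite(f"pics/{n}.png",cv2.resize(im[180:330,120:440],None,fx=2,fy=2))
E
python3 - <<'E'
from h import *
print(env.nose_length)
z=pick((.4581,-.1021),.012,half(55,145),60,.028,.07)
place(TR["G"],z,half(5,95),.048)
E
```

```text
0.0726
down t=7.7 open=0.0702 gf=0.0 tcp=[ 0.458  -0.1023  0.0844] F=[0.1 0.3 0.8]
gripped t=8.2 open=0.0272 gf=59.3 tcp=[ 0.4585 -0.102   0.085 ] F=[0.  0.3 5.5]
lifted t=8.9 open=0.0268 gf=59.2 tcp=[ 0.4581 -0.102   0.1146] F=[-0.2 -0.5 -3.5]
up t=9.8 open=0.0274 gf=59.3 tcp=[ 0.4573 -0.1018  0.249 ] F=[-0.3 -0.9 -4.1]
over tray t=10.9 open=0.0269 gf=59.2 tcp=[0.6165 0.1338 0.2497] F=[ 0.4 -1.8 -4.1]
set True t=12.7 open=0.0271 gf=60.4 tcp=[0.6169 0.1366 0.1331] F=[-0.7 -0.5  4.9]
released t=13.0 open=0.0478 gf=0.0 tcp=[0.6156 0.1365 0.1317] F=[ 0.1 -0.5  0.6]
clear t=14.6 open=0.0477 gf=0.0 tcp=[0.617  0.1367 0.2502] F=[0.  0.  0.2]
```

```bash
python3 - <<'E'
from h import *
z=pick((.6237,-.0779),.021,half(5,95,50,-40),40,.030,.07)
place(TR["Y"],z,half(5,95),.05)
shot("after2")
E
```

```text
down t=17.1 open=0.0704 gf=0.0 tcp=[ 0.6237 -0.078   0.0934] F=[-0.9 -0.9  0.5]
gripped t=17.6 open=0.0286 gf=39.5 tcp=[ 0.6241 -0.0779  0.0941] F=[-0.4  0.2  4.2]
lifted t=18.4 open=0.0288 gf=39.5 tcp=[ 0.6236 -0.0778  0.1235] F=[ 0.3 -0.8 -0.8]
up t=19.1 open=0.0289 gf=39.5 tcp=[ 0.623  -0.0775  0.2488] F=[-0.   0.2 -1.7]
over tray t=20.4 open=0.0291 gf=39.5 tcp=[0.6087 0.2393 0.25  ] F=[ 0.6 -0.5 -1.8]
set True t=22.1 open=0.0291 gf=40.2 tcp=[0.6078 0.2422 0.1421] F=[-0.5 -0.8  4.3]
released t=22.4 open=0.0498 gf=0.0 tcp=[0.607 0.242 0.141] F=[-0.9 -0.2  0.4]
clear t=24.0 open=0.0499 gf=0.0 tcp=[0.6081 0.2423 0.2506] F=[-0.2  0.1  0.2]
```

View pics/after2.png

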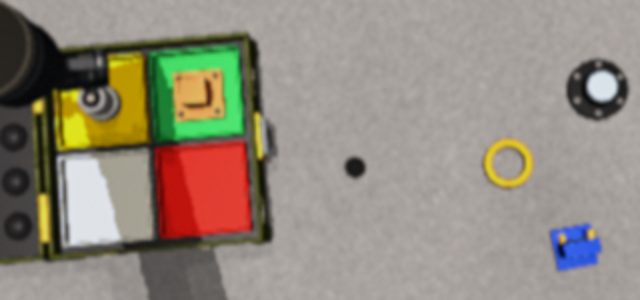

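The copper block stands centred in green (198,95) and the connector stands in yellow (97,103). The lens mount (577,248), viewport (600,88) and tape (508,163) haven't moved. Next come the lens mount and then the viewport.

```bash
python3 - <<'E'
from h import *
z=pick((.4484,-.2851),.016,half(101),40,.040,.07)
place(TR["W"],z,half(5,95),.056)
shot("after3")
E
```

```text
down t=27.7 open=0.0700 gf=0.0 tcp=[ 0.4483 -0.2852  0.0884] F=[ 0.5  0.5 -0. ]
gripped t=28.1 open=0.0397 gf=40.7 tcp=[ 0.4486 -0.2852  0.089 ] F=[-0.8  0.7  4.4]
lifted t=28.8 open=0.0396 gf=40.5 tcp=[ 0.4484 -0.2849  0.1186] F=[-1.4 -0.4 -2. ]
up t=29.6 open=0.0393 gf=40.5 tcp=[ 0.4479 -0.2845  0.249 ] F=[-0.4  1.1 -2.1]
over tray t=31.5 open=0.0398 gf=40.3 tcp=[0.5031 0.231  0.25  ] F=[-0.6 -1.  -2.2]
set True t=33.3 open=0.0396 gf=41.0 tcp=[0.5024 0.2329 0.137 ] F=[-0.6 -0.   5.6]
released t=33.6 open=0.0561 gf=0.0 tcp=[0.5017 0.2326 0.1362] F=[ 0.2 -0.1 -0. ]
clear t=35.2 open=0.0558 gf=0.0 tcp=[0.5025 0.233  0.2503] F=[-0.4 -0.2 -0.5]
```

View pics/after3.png

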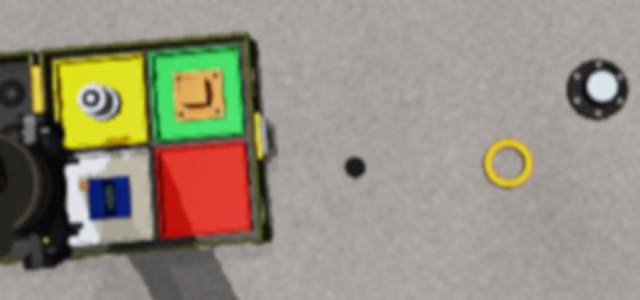

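The lens mount stands in white at (108,198). Only the viewport at (600,88) is left on the bench.

```bash
python3 - <<'E'
from h import *
z=pick((.6293,-.3148),.017,half(5,95,50,-40),50,.040,.07)
place(TR["R"],z,half(5,95),.056)
env.reach(np.array((.5,.19,.31)),down(np.pi/2)); env.dwell(.3)
im,d=camera("wrist"); cv2.imwrite("pics/final_w.png",im)
env.reach(np.array((.5,-.05,.35)),down(np.pi/2)); env.dwell(.3)
im,_=camera("side"); cv2.imwrite("pics/final_s.png",im)
say("end")
E
```

```text
down t=38.9 open=0.0700 gf=0.0 tcp=[ 0.6293 -0.3149  0.0895] F=[-0.1 -0.9 -0.1]
gripped t=39.3 open=0.0377 gf=50.4 tcp=[ 0.6296 -0.315   0.0904] F=[-2.2  1.5  3.9]
lifted t=40.0 open=0.0378 gf=50.4 tcp=[ 0.6292 -0.3146  0.1195] F=[-0.1 -0.1 -3. ]
up t=40.8 open=0.0380 gf=50.5 tcp=[ 0.6287 -0.3141  0.2485] F=[-0.4  0.4 -3.4]
over tray t=42.5 open=0.0379 gf=50.4 tcp=[0.5124 0.1257 0.25  ] F=[ 0.1 -0.5 -2.6]
set True t=44.2 open=0.0383 gf=51.3 tcp=[0.5115 0.1272 0.1382] F=[-0.5 -1.   4.4]
released t=44.6 open=0.0560 gf=0.0 tcp=[0.5106 0.127  0.1374] F=[-0.4  0.   1.4]
clear t=46.2 open=0.0554 gf=0.0 tcp=[0.5117 0.1274 0.2503] F=[-0.2 -0.9  0.3]
end t=49.3 open=0.0563 gf=0.0 tcp=[ 0.5001 -0.0492  0.3498] F=[ 0.   0.3 -0.2]
```

View pics/final_w.png

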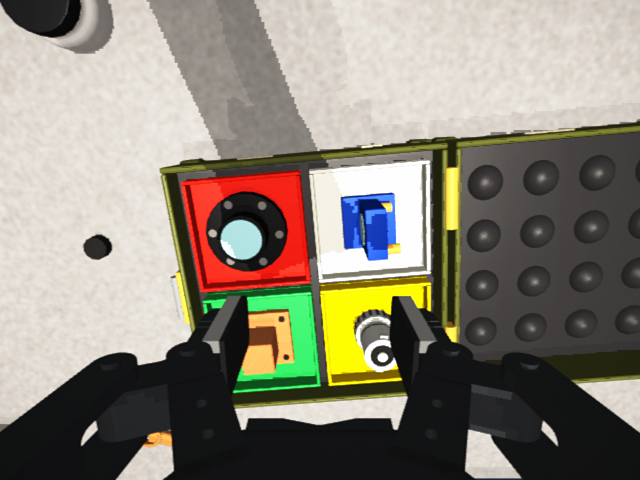

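View pics/final_s.png

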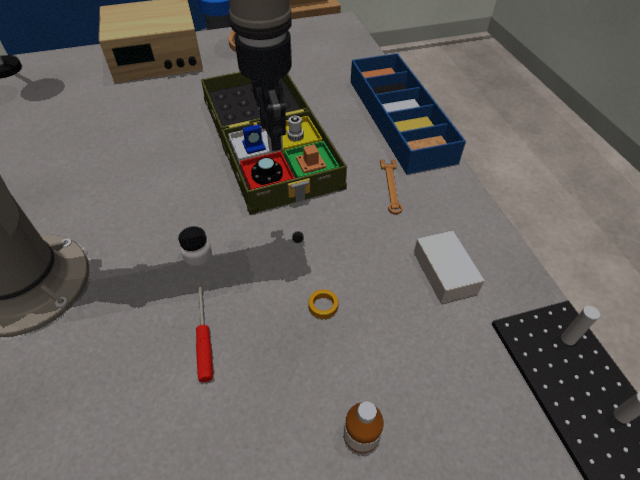

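Both views show all four parts upright in their trays: viewport (247,235), lens mount (370,225), copper (265,340) and connector (378,340). In the side view the tape (323,304) and bottle (364,425) are where they started.

```bash
python3 -c "
from h import *
print(job.job_done())"
```

```text
the job is handed in; nothing more can be done
None
```

I set all four parts upright in their trays in the required order, left the tape roll and bottle untouched, and handed the job in at about 49 s of the 106 s allowed.

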